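Fetch the compass from the instrument drawer

TASK

Three upright cylinders in the drawer (red-capped and black-capped brass resistors and a green glass tube) crowd round the compass: clear all three out first and stand them in the blue side tray. Then lift the compass out and set it flat in the middle of the round demonstration stand; only once it is there, put each cylinder back upright in the middle of the felt disc of its own colour in the drawer. Keep the cylinders from falling over, leave the ammeter in its place, and let go of everything.

Things in the scene. Friction and masses are not known exactly. Their poses are not given: they have to be found in the camera images.
- resistor_red: a brass resistor cylinder with red end caps, standing upright, 32 mm diameter at both end caps (lowest 10 mm and highest 12 mm), 30 mm over the brass between, 90 mm tall, about 0.3 kg; origin at the centre of its underside, z up along it. It starts standing on the red felt disc.
- resistor_black: a brass resistor cylinder with black end caps, standing upright, 32 mm diameter at both end caps (lowest 10 mm and highest 12 mm), 30 mm over the brass between, 90 mm tall, about 0.3 kg; origin at the centre of its underside, z up along it. It starts standing on the black felt disc.
- tube_green: a green glass tube standing upright, with a brass foot and a green cap, 32 mm diameter at the foot (lowest 12 mm) and the cap (highest 6 mm), 30 mm between, 90 mm tall, about 0.12 kg; origin at the centre of its underside, z up along it. It starts standing on the green felt disc.
- compass: a magnetic compass in a round brass case, 56 mm diameter and 24 mm tall, white dial and blue-and-steel needle on top, about 0.12 kg, lying flat on the drawer's floor (20 mm above the table) between the three cylinders, whose centres stand about 65 mm (57 to 75 mm) from its own; origin at the centre of its underside, z up. The ends of its needle lie along x.
- seat_red: a red felt disc, 54 mm diameter and 2 mm thick, fixed on the drawer's floor: the home of the red-capped resistor. Origin at the centre of its underside, 20 mm above the table; its top is 2 mm above the origin. The discs' centres are about 110 mm apart (at least 95 mm).
- seat_black: a black felt disc, 54 mm diameter and 2 mm thick, fixed on the drawer's floor: the home of the black-capped resistor. Origin at the centre of its underside, 20 mm above the table; its top is 2 mm above the origin. The drawer: fixed beech, 300 mm (away from the robot) by 310 mm outside, 10 mm walls, rim 55 mm (front panel 58 mm) above the table, a low rack of brass plugs along its front.
- seat_green: a green felt disc, 54 mm diameter and 2 mm thick, fixed on the drawer's floor: the home of the green glass tube. Origin at the centre of its underside, 20 mm above the table; its top is 2 mm above the origin. Behind the drawer is a fixed cabinet, top 102 mm above the table, fittings on it up to 165 mm; its front edge is 90 mm or more beyond the farthest disc's centre.
- tray: the blue side tray, an open shallow tray fixed on the table, 220 mm along its x by 120 mm along its y outside, 5 mm beech rims 16 mm high, blue floor with its top 5 mm above the table; origin at the centre of its underside. It may be on either side of the drawer.
- stand: the round demonstration stand, fixed on the table: a beech disc 110 mm diameter on a dark foot, with a white ring marked round its middle, flat top 30 mm above the table; origin at the centre of its underside. It is on the other side of the drawer from the tray.
- ammeter: a bystander to be left alone: an aluminium ammeter lying in the drawer, a box 95 mm (its x) by 62 mm by 36 mm tall with a white dial; terminals on top reach 46 mm; origin at the centre of its underside.

How it is judged:
By the outcome, as a careful person would: the job done as asked, in the order asked, and still so for the second after the job is handed in, with the robot touching nothing.
It also fails if it takes over 136 s, if anything falls off the work surface, if the arm or the gripper's body presses on something with over 40 N, if the wrist force passes 120 N, or if a joint passes its speed limit or range.

ROBOT

A 7-joint arm with a two-finger parallel gripper is mounted at the origin on the work surface. World frame = base frame: x ahead of the robot, y to its left, z up, the work surface at z = 0. Lengths are in m, angles in rad, forces in N, time in s.
With the tool pointing down it reaches from about 0.425 to 0.925 m from the base axis. Payload 6.8 kg.
Tool frame: the origin (TCP) lies at the very end of the fingers, on their centre line; the grasp point (between the pads) lies 19 mm behind it (r.grip_point_offset is the distance from the TCP to the grasp point, in m); z points along the fingers, y is the line along which they close (so a half turn about z gives the same grasp; the last joint's range is limited). The gripper opens to 85 mm and grips with 20 to 120 N. Pads are 22 mm wide; open, the fingers measure 114 mm over their backs; the gripper's body (76 mm by 85 mm) begins 54 mm behind the grasp point. The pads swing forward as they close: fully open they stand 13 mm farther back than shut.
Start: joints at [-1.228, 0.477, 0.022, 1.555, -0.011, 1.109, -0.083], TCP at [0.294, 0.608, 0.231] pointing down, gripper open.
Joint ranges: [-2.96, 2.96], [-0.34, 2.1], [-1.41, 1.46], [0.24, 2.44], [-1.37, 4.51], [0.17, 1.92], [-2.96, 2.96]. Speed limits (rad/s): [2.39, 2.39, 3.14, 3.14, 3.14, 3.14, 3.14].

INTERFACE

Orientations are given as a rotation vector (axis times angle).
In Python, from bench import status, eyes, r gives the robot as it stands.
- The arm moves only by the shell command python3 -m crank 'ROWS' [OPENING] [FORCE]. ROWS is JSON, a list of rows, each a list of 6 numbers: the shift along the tool's x, y, z normalised to -1 to 1, where 1 is 0.02 m, then the turn, a rotation vector about the tool's x, y, z normalised to -1 to 1, where 1 is 45 degrees. A call has 1 to 12 rows; each row shifts and turns the commanded pose from where the row before left it, along the tool's axes as they then stand; what a row does not reach is not made up. A row lasts 1/10 s, in which the tool goes at most 50 mm and 8.59 degrees, less where a joint would pass 70% of its speed; a pose out of reach is approached as far as the arm can. A call with a number of a shift or a turn outside -1 to 1 is refused whole. A call with a gripper value outside its range is refused whole. OPENING is the opening, from 0 (shut) to 1 (fully open), set as the call begins (- or left out, the last holds). The fingers move at their own pace and stop on an object; FORCE is the grip in N (left out, the last holds). Time passes only in rows, so rows that do not move let the fingers close. It gives the time, the measured TCP pose, the force, the opening and the grip force at its end, in the units of the state.
- status.get_obs(): the state, without advancing time (a new reading comes with each control period).
- eyes.grab_frame(name): name is "scene" or "top" or "wrist"; returns a dict with "image" (420x560x3 uint8, red, green, blue), "depth" (420x560 float32, m along the optical axis (not along the pixel's ray), 0 where there is no reading), "fovy" (degrees; the focal length in pixels is half the picture's height over the tangent of half this angle, whatever the lens; pixels are square), "cx", "cy" (the principal point, pixels), "k1" (the pictures are not rectified: a ray, as slopes to the right and down, at radius r is drawn at 1 + k1 r^2 times it, then the intrinsics apply), "world_to_cam" (4x4, takes a point from world to camera coordinates). Camera axes: x right, y up, looking along -z (the intrinsics and any distortion apply to the point x, -y, -z); pixel columns grow to the right and rows downward; lengths in m; the calibration is good to about 2 mm. A picture is of the moment at which its call begins.
- r.hand_in(): hands the job in; it is judged then, once.
The state is a dict: "clock": time; "joints": joint angles; "qvel": joint speeds; "tau": joint torques, N m; "tcp_pos": TCP position; "orientation": TCP orientation; "contact_force": force on the tool from outside, world axes, zero at the start; "moment": the same for the moment, N m; "grip_width": finger opening in m; "gripper_force": force on a finger pad.
Only numpy, scipy, OpenCV 4.12 (cv2) and the standard library are available. Lean on these libraries where they do the work, as an engineer would, in place of code of your own. Each camera call takes 0.05 s, during which the arm holds its last target. There are 200 camera calls.

## Working session

There is one attempt and no reset: what is moved stays moved. The work goes in short steps, Python scripts to look and compute and a shell command to move; the robot and the scene stay as the last step left them, time stands still between calls to the robot, and variables do not carry over. Pictures are saved under pics/ and viewed, at most 14 in all, crops included, and the job is handed in when it is done.

```bash
ls; mkdir -p pics; cat > h.py <<'E'
import numpy as np, cv2
from scipy.spatial.transform import Rotation as R
from bench import status, eyes, r
def grab(name,save=None):
    f=eyes.grab_frame(name)
    if save: cv2.imwrite('pics/'+save,f['image'][:,:,::-1])
    np.savez('last_%s.npz'%name,**f)
    return f
def ray(f,uv):
    uv=np.atleast_2d(np.array(uv,float)); F=f['image'].shape[0]/2/np.tan(np.radians(float(f['fovy'])/2))
    d=(uv-[float(f['cx']),float(f['cy'])])/F
    rd=np.linalg.norm(d,axis=1,keepdims=True); q=rd.copy()
    for _ in range(30): q=rd/(1+float(f['k1'])*q*q)
    s=d*np.where(rd>0,q/np.maximum(rd,1e-12),1)
    T=np.linalg.inv(f['world_to_cam'])
    D=np.c_[s[:,0],-s[:,1],-np.ones(len(s))]@T[:3,:3].T
    return T[:3,3],D
def onplane(f,uv,z):
    o,D=ray(f,uv); return o+D*((z-o[2])/D[:,2:3])
def cloud(f):
    h,w=f['depth'].shape; v,u=np.mgrid[:h,:w]
    o,D=ray(f,np.c_[u.ravel(),v.ravel()])
    return (o+D*f['depth'].reshape(-1,1)).reshape(h,w,3)
E
python3 - <<'E'
from h import *
for n in('top','scene'):
    f=grab(n,n+'0.png'); print(n,f['fovy'],f['cx'],f['cy'],f['k1'],np.linalg.inv(f['world_to_cam'])[:3,3].round(3))
o=status.get_obs(); print({k:np.round(v,3) for k,v in o.items()}, r.grip_point_offset); print(R.from_rotvec(o['orientation']).as_matrix().round(3))
E
```

```text
pics
top 52.83226605915923 286.21565184491124 206.7861248372482 -0.07637346180897096 [ 0.442 -0.014  1.005]
scene 54.760507123543775 272.625453022932 206.36200332384934 -0.11781682835541601 [ 1.163 -0.444  0.705]
{'clock': np.float64(0.1), 'joints': array([-1.228,  0.478,  0.022,  1.556, -0.011,  1.109, -0.083]), 'qvel': array([-0.   , -0.001,  0.   , -0.001, -0.001, -0.002, -0.001]), 'tau': array([ 4.0000e-03, -5.9776e+01,  1.6130e+00, -2.8195e+01,  1.3000e-02,
        5.0000e-03, -0.0000e+00]), 'tcp_pos': array([0.294, 0.607, 0.23 ]), 'orientation': array([-7.020e-01, -3.062e+00,  2.000e-03]), 'contact_force': array([-0.224,  0.385,  0.688]), 'moment': array([-0.003,  0.002, -0.078]), 'gripper_force': np.float64(0.0), 'grip_width': np.float64(0.085)} 0.0187
[[-0.9    0.436 -0.001]
 [ 0.436  0.9   -0.001]
 [-0.    -0.002 -1.   ]]
```

View pics/top0.png

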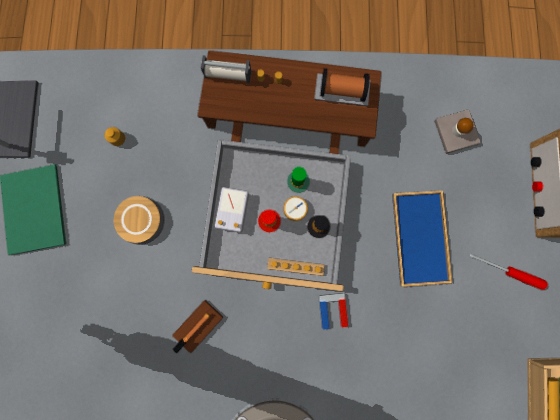

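View pics/scene0.png

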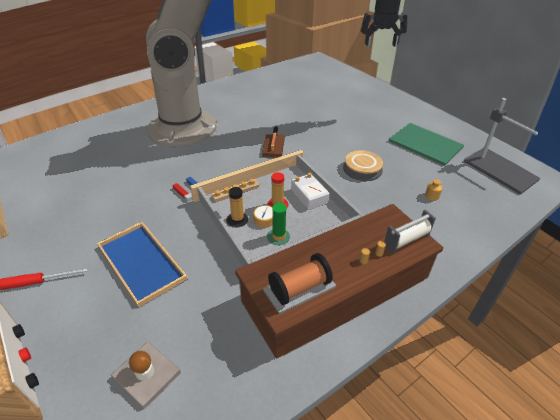

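The top view shows the drawer with the green cylinder at (298,177), red at (268,220), black at (319,226) and the compass at (295,208). The blue tray is to the right at (423,238), which is -y, and the stand is to the left at (137,219). The scene view agrees with this.

```bash
cat > m.py <<'E'
from h import *
def circ(m,f,z):
    c,_=cv2.findContours(m.astype(np.uint8),0,2); c=max(c,key=cv2.contourArea)
    hull=cv2.convexHull(c)[:,0]; p=onplane(f,hull,z)[:,:2]
    (x,y),rad=cv2.minEnclosingCircle(p.astype(np.float32)*1000); return (x/1000,y/1000,rad/1000)
E
python3 - <<'E'
from m import *
f=dict(np.load('last_top.npz')); P=cloud(f); z=P[...,2]
hsv=cv2.cvtColor(f['image'],cv2.COLOR_RGB2HSV); H,S,V=cv2.split(hsv)
def box(u,v,w=28):
    m=np.zeros(H.shape,bool); m[v-w:v+w,u-w:u+w]=1; return m
for n,u,v in(('red',268,220),('black',319,226),('green',298,177)):
    t=box(u,v,20)&(z>.095)&(z<.13)
    q=P[t&(z>.106)]; e=circ(t&(z>.106),f,.112)
    print(n,'top',np.round(e,4),'med',np.median(q,0).round(4))
# scene-view too
g=dict(np.load('last_scene.npz')); Q=cloud(g)
for n,u,v in(('red',277,178),('black',236,191),('green',279,206)):
    w=16; s=np.zeros(H.shape,bool); s[v-w:v+w,u-w:u+w]=1
    t=s&(Q[...,2]>.106)&(Q[...,2]<.12); print(n,'scene top',t.sum(),np.round(circ(t,g,.112),4))
t=box(295,208,16)&(z>.035)&(z<.055); print('compass',np.round(circ(t,f,.044),4))
t=box(137,219,32)&(z>.02)&(z<.04);print('stand',np.round(circ(t,f,.030),4))
w=(V>190)&(S<90)&box(137,219,25); print('ring',np.round(circ(w,f,.030),4))
t=(H>100)&(H<125)&(S>150)&box(423,238,60); c,_=cv2.findContours(t.astype(np.uint8),0,2); c=max(c,key=cv2.contourArea)
p=onplane(f,c[:,0],.005)[:,:2]*1000; print('tray',cv2.minAreaRect(p.astype(np.float32)))
t=box(231,210,30)&(z>.045)&(z<.075); p=P[t][:,:2]*1000; print('amm',cv2.minAreaRect(p.astype(np.float32)))
for n,u,v in(('red',268,220),('black',319,226),('green',298,177)):
    im=f['image'][v-25:v+25,u-25:u+25]
cv2.imwrite('pics/crop.png',cv2.resize(f['image'][140:290,190:350,::-1],None,fx=5,fy=4.0*0+5*.75 if 0 else 4,interpolation=cv2.INTER_CUBIC))
E
```

```text
red top [0.5321 0.0173 0.0159] med [0.5324 0.0181 0.1123]
black top [ 0.5216 -0.0956  0.016 ] med [ 0.5216 -0.0964  0.1124]
green top [ 0.6266 -0.0466  0.0158] med [ 0.6264 -0.0465  0.1126]
red scene top 104 [0.5349 0.0153 0.0201]
black scene top 116 [ 0.5229 -0.0988  0.0186]
green scene top 131 [ 0.6273 -0.0503  0.0186]
compass [ 0.5596 -0.0416  0.0279]
stand [0.5297 0.3281 0.0559]
ring [0.5293 0.3295 0.0365]
tray ((497.3862609863281, -345.8108215332031), (208.18890380859375, 105.60631561279297), 3.774524450302124)
amm ((547.6032104492188, 116.4017105102539), (86.93843078613281, 137.93075561523438), 82.90091705322266)
```

View pics/crop.png

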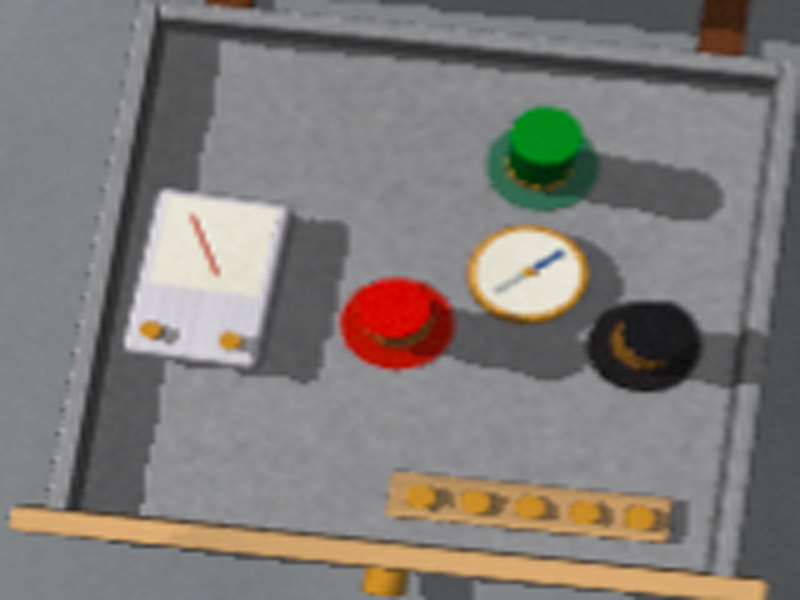

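The crop shows clear space around all three cylinders. I'll turn the tool so its axes line up with the world (tool x = -X, y = +Y, z = down) and go for black first.

```bash
cat > go.py <<'E'
import sys
from h import *
def delta(t):
    o=status.get_obs(); M=R.from_rotvec(o['orientation']).as_matrix(); d=np.array(t)-o['tcp_pos']
    W=np.c_[[-1,0,0],[0,1,0],[0,0,-1]]
    print('t',round(float(o['clock']),1),'tcp',np.round(o['tcp_pos'],4),'w',round(float(o['grip_width']),4),'units',np.round(M.T@d/.02,2),'turn',np.round(R.from_matrix(M.T@W).as_rotvec()/np.radians(45),3))
if __name__=='__main__': delta([float(a) for a in sys.argv[1:4]])
E
python3 -m crank '[[0,-1,0,0,0,-0.19],[0,-1,0,0,0,-0.19],[0,-1,0,0,0,-0.19],[-0.3,-1,0,0,0,0],[-0.3,-1,0,0,0,0],[-0.3,-1,0,0,0,0],[-0.3,-1,0,0,0,0],[-0.3,-1,0,0,0,0],[-0.3,-1,0,0,0,0],[-0.3,-1,0,0,0,0],[-0.3,-1,0,0,0,0],[-0.3,-1,0,0,0,0]]' 1 40
python3 go.py .522 -.097 .16
```

```text
clock: 1.3
tcp_pos: [0.3298, 0.3694, 0.231]
orientation: [-0.005, -3.141, 0.001]
contact_force: [0.3, -0.4, -0.6]
grip_width: 0.0859
gripper_force: 0.0
t 1.3 tcp [0.3298 0.3694 0.231 ] w 0.0859 units [ -9.68 -23.29   3.56] turn [-0.001 -0.001 -0.004]
```

```bash

python3 -m crank '[[-0.8,-1,0,0,0,0],[-0.8,-1,0,0,0,0],[-0.8,-1,0,0,0,0],[-0.8,-1,0,0,0,0],[-0.8,-1,0,0,0,0],[-0.8,-1,0,0,0,0],[-0.8,-1,0,0,0,0],[-0.8,-1,0,0,0,0],[-0.8,-1,0,0,0,0],[-0.8,-1,0,0,0,0],[-0.8,-1,0,0,0,0],[-0.8,-1,0,0,0,0]]' >/dev/null
python3 -m crank '[[0,-1,0,0,0,0],[0,-1,0,0,0,0],[0,-1,0,0,0,0],[0,-1,0,0,0,0],[0,-1,0.2,0,0,0],[0,-1,0.3,0,0,0],[0,-1,0.5,0,0,0],[0,-1,0.5,0,0,0],[0,-1,0.5,0,0,0],[0,-1,0.5,0,0,0],[0,-1,0.5,0,0,0],[0,0,0.5,0,0,0]]'
python3 go.py .522 -.097 .16
python3 - <<'E'
from h import *
grab('wrist','w1.png')
E
```

```text
clock: 3.7
tcp_pos: [0.5198, -0.0931, 0.1607]
orientation: [-0.012, -3.141, 0.002]
contact_force: [0.8, 0.3, -0.5]
grip_width: 0.0855
gripper_force: 0.0
t 3.7 tcp [ 0.5198 -0.0931  0.1607] w 0.0855 units [-0.11 -0.19  0.04] turn [-0.002 -0.    -0.01 ]
```

View pics/w1.png

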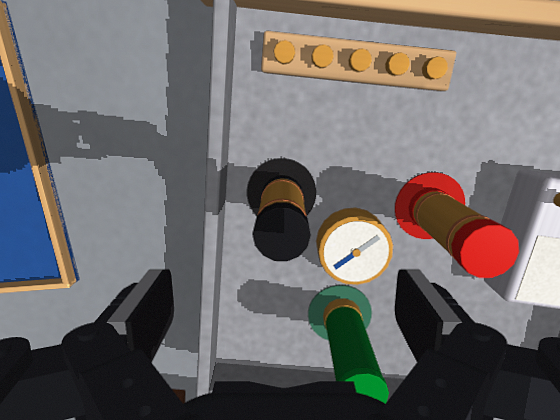

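The wrist view shows the black cap at (281,233), centred between the fingers. The red cap is at (486,249), the green cap at (367,388), the compass at (356,246), and parts of the seats show at (281,188), (430,203) and (340,308). I'll measure from this view.

```bash
python3 - <<'E'
from m import *
f=dict(np.load('last_wrist.npz')); P=cloud(f); z=P[...,2]
for n,u,v,a,b,zz in(('black',281,233,.107,.12,.112),('red',486,249,.107,.12,.112),('compass',356,246,.036,.052,.044)):
    m=np.zeros(z.shape,bool); m[v-40:v+40,u-40:u+40]=1; m&=(z>a)&(z<b)
    print(n,m.sum(),np.round(circ(m,f,zz),4),np.median(P[m],0).round(4))
hsv=cv2.cvtColor(f['image'],cv2.COLOR_RGB2HSV); H,S,V=cv2.split(hsv)
def fitc(m,zz):  # seat boundary on outer side, algebraic circle of known radius
    from scipy.optimize import least_squares
    c,_=cv2.findContours(m.astype(np.uint8),0,2); c=max(c,key=cv2.contourArea)
    p=onplane(f,c[:,0],zz)[:,:2]
    s=least_squares(lambda q:np.hypot(p[:,0]-q[0],p[:,1]-q[1])-.027,p.mean(0),loss='soft_l1',f_scale=.0005); return s.x
low=(z<.03)
for n,u,v,m in(('black',281,190,V<60),('red',430,203,((H<8)|(H>172))&(S>150)),('green',340,308,(H>65)&(H<95)&(S>90))):
    w=np.zeros(z.shape,bool); w[v-50:v+50,u-50:u+50]=1
    print('seat',n,(m&w&low).sum(),fitc(m&w&low,.022).round(4))
E
```

```text
black 2583 [ 0.5188 -0.0939  0.0165] [ 0.5181 -0.0937  0.1133]
red 2801 [0.5292 0.0189 0.0179] [0.5286 0.0182 0.1132]
compass 4266 [ 0.5559 -0.0394  0.0295] [ 0.5549 -0.0401  0.0459]
seat black 1782 [ 0.5189 -0.0945]
seat red 1838 [0.5303 0.0214]
seat green 1304 [ 0.6254 -0.0457]
```

```bash

python3 -m crank '[[0,-0.05,1,0,0,0],[0,0,1,0,0,0],[0,0,1,0,0,0],[0,0,1,0,0,0],[0,0,0.7,0,0,0],[0,0,0.35,0,0,0],[0,0,0,0,0,0]]' 1 50
python3 -m crank '[[0,0,0,0,0,0],[0,0,0,0,0,0],[0,0,0,0,0,0],[0,0,0,0,0,0],[0,0,0,0,0,0],[0,0,0,0,0,0],[0,0,0,0,0,0],[0,0,0,0,0,0]]' 0 50
python3 go.py .432 -.35 .043
```

```text
clock: 4.45
tcp_pos: [0.52, -0.0904, 0.0596]
orientation: [-0.004, -3.14, -0.0]
contact_force: [0.4, 0.2, 0.9]
grip_width: 0.0856
gripper_force: 0.0
clock: 5.25
tcp_pos: [0.5209, -0.0916, 0.0611]
orientation: [0.006, 3.14, -0.0]
contact_force: [0.3, -1.6, 5.4]
grip_width: 0.0289
gripper_force: 48.9
t 5.2 tcp [ 0.5209 -0.0916  0.0611] w 0.0289 units [  4.4  -12.94   0.9 ] turn [-0.     0.002 -0.005]
```

```bash

python3 -m crank '[[0,0,-0.3,0,0,0],[0,0,-0.7,0,0,0],[0,0,-1,0,0,0],[0,0,-1,0,0,0],[0,0,-0.8,0,0,0],[0,0,-0.2,0,0,0],[0.1,-0.4,0,0,0,0],[0.3,-0.8,0,0,0,0],[0.4,-1,0,0,0,0],[0.4,-1,0,0,0,0],[0.4,-1,0,0,0,0],[0.4,-1,0,0,0,0]]'
python3 -m crank '[[0.4,-1,0,0,0,0],[0.4,-1,0,0,0,0],[0.4,-1,0,0,0,0],[0.4,-1,0,0,0,0],[0.4,-1,0,0,0,0],[0.3,-1,0,0,0,0],[0.3,-1,0,0,0,0],[0.2,-0.5,0,0,0,0],[0,-0.3,0,0,0,0],[0,0,0,0,0,0],[0,0,0,0,0,0]]'
python3 go.py .432 -.35 .044
```

```text
clock: 6.45
tcp_pos: [0.4785, -0.196, 0.1393]
orientation: [-0.006, -3.139, -0.0]
contact_force: [1.1, 0.5, -3.3]
grip_width: 0.0293
gripper_force: 49.6
clock: 7.55
tcp_pos: [0.424, -0.3497, 0.14]
orientation: [-0.003, -3.141, -0.001]
contact_force: [-0.3, 0.3, -3.6]
grip_width: 0.029
gripper_force: 49.7
t 7.5 tcp [ 0.424  -0.3497  0.14  ] w 0.029 units [-0.4  -0.02  4.8 ] turn [ 0.001 -0.    -0.003]
```

```bash

python3 -m crank '[[-0.2,0,0.5,0,0,0],[-0.2,0,1,0,0,0],[0,0,1,0,0,0],[0,0,1,0,0,0],[0,0,0.7,0,0,0],[0,0,0.3,0,0,0],[0,0,0.1,0,0,0],[0,0,0.1,0,0,0],[0,0,0,0,0,0],[0,0,0,0,0,0]]'
python3 go.py .432 -.35 .044
```

```text
clock: 8.55
tcp_pos: [0.432, -0.3511, 0.0469]
orientation: [0.005, 3.141, -0.001]
contact_force: [-0.2, 0.6, -3.0]
grip_width: 0.0287
gripper_force: 49.7
t 8.6 tcp [ 0.432  -0.3511  0.0469] w 0.0287 units [-0.    0.05  0.15] turn [-0.001  0.001 -0.004]
```

```bash

python3 -m crank '[[0,0,0.05,0,0,0],[0,0,0.05,0,0,0],[0,0,0.05,0,0,0],[0,0,0,0,0,0],[0,0,0,0,0,0]]'
python3 go.py .432 -.35 .044
```

```text
clock: 9.05
tcp_pos: [0.4318, -0.3509, 0.0441]
orientation: [0.005, 3.141, 0.0]
contact_force: [-1.5, 1.0, 5.4]
grip_width: 0.0288
gripper_force: 50.3
t 9.1 tcp [ 0.4318 -0.3509  0.0441] w 0.0288 units [-0.01  0.05  0.  ] turn [ 0.     0.001 -0.004]
```

```bash

python3 -m crank '[[0,0,0,0,0,0],[0,0,0,0,0,0],[0,0,0,0,0,0],[0,0,0,0,0,0],[0,0,0,0,0,0],[0,0,-0.4,0,0,0],[0,0,-1,0,0,0],[0,0,-1,0,0,0],[0,0,-1,0,0,0],[0,0,-1,0,0,0],[0,0,-1,0,0,0],[0,0,-0.7,0,0,0]]' 1 50
python3 -m crank '[[-0.6,1,0,0,0,0],[-0.6,1,0,0,0,0],[-0.6,1,0,0,0,0],[-0.6,1,0,0,0,0],[-0.6,1,0,0,0,0],[-0.6,1,0,0,0,0],[-0.6,1,0,0,0,0],[-0.6,1,0,0,0,0],[-0.6,1,0,0,0,0],[-0.6,1,0,0,0,0],[-0.6,1,0,0,0,0],[-0.6,1,0,0,0,0]]' >/dev/null
python3 -m crank '[[-0.7,1,0,0,0,0],[-0.7,1,0,0,0,0],[-0.7,1,0,0,0,0],[-0.3,0.2,0,0,0,0],[0,0,0,0,0,0],[0,0,0,0,0,0]]'
python3 go.py .6258 -.046 .16
python3 - <<'E'
from m import *
f=grab('wrist','w2.png'); P=cloud(f); z=P[...,2]
hsv=cv2.cvtColor(f['image'],cv2.COLOR_RGB2HSV); H,S,V=cv2.split(hsv)
m=(z>.107)&(z<.12)&(H>50)&(H<75)&(S>150)
print(m.sum(),np.round(circ(m,f,.112),4),np.median(P[m],0).round(4))
g=grab('top','t2.png')
E
```

```text
clock: 10.25
tcp_pos: [0.4319, -0.3511, 0.1672]
orientation: [0.005, 3.14, -0.001]
contact_force: [0.6, 0.5, 0.3]
grip_width: 0.0855
gripper_force: 0.0
clock: 12.05
tcp_pos: [0.6238, -0.0491, 0.1652]
orientation: [-0.008, -3.141, 0.001]
contact_force: [0.1, 0.3, 0.4]
grip_width: 0.0854
gripper_force: 0.0
t 12.1 tcp [ 0.6238 -0.0491  0.1652] w 0.0854 units [-0.1   0.15  0.26] turn [-0.001 -0.001 -0.006]
2411 [ 0.6239 -0.0443  0.0164] [ 0.6232 -0.0446  0.1133]
```

View pics/w2.png

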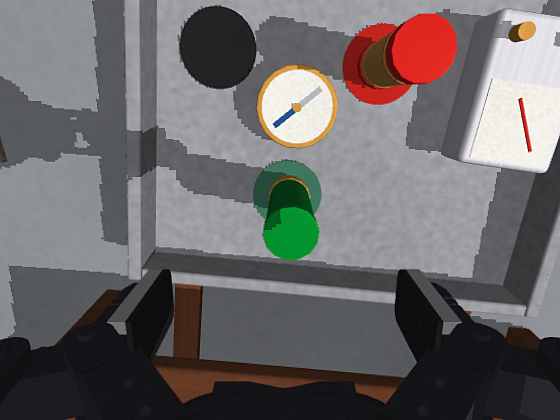

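Green cap is at (291,232), about 4 mm to +y of the finger centre. The black seat is fully visible at (218,47). Correcting and grasping.

```bash

python3 -m crank '[[0,0.2,1,0,0,0],[0,0,1,0,0,0],[0,0,1,0,0,0],[0,0,1,0,0,0],[0,0,0.9,0,0,0],[0,0,0.35,0,0,0],[0,0,0,0,0,0]]' 1 50 >/dev/null
python3 -m crank '[[0,0,0,0,0,0],[0,0,0,0,0,0],[0,0,0,0,0,0],[0,0,0,0,0,0],[0,0,0,0,0,0],[0,0,0,0,0,0],[0,0,0,0,0,0],[0,0,0,0,0,0]]' 0 40
python3 go.py .562 -.342 .044
```

```text
clock: 13.65
tcp_pos: [0.625, -0.0435, 0.0609]
orientation: [0.005, 3.141, 0.0]
contact_force: [-0.2, -1.3, 5.6]
grip_width: 0.0288
gripper_force: 40.6
t 13.7 tcp [ 0.625  -0.0435  0.0609] w 0.0288 units [  3.1  -14.94   0.84] turn [ 0.     0.001 -0.004]
```

Lift 4 units, then x +3.1, y -14.9, then down about 4.7.

```bash

python3 -m crank '[[0,0,-0.3,0,0,0],[0,0,-0.7,0,0,0],[0,0,-1,0,0,0],[0,0,-1,0,0,0],[0,0,-0.8,0,0,0],[0,0,-0.2,0,0,0],[0.1,-0.4,0,0,0,0],[0.2,-0.8,0,0,0,0],[0.2,-1,0,0,0,0],[0.2,-1,0,0,0,0],[0.2,-1,0,0,0,0],[0.2,-1,0,0,0,0]]'
python3 -m crank '[[0.2,-1,0,0,0,0],[0.2,-1,0,0,0,0],[0.2,-1,0,0,0,0],[0.2,-1,0,0,0,0],[0.2,-1,0,0,0,0],[0.2,-1,0,0,0,0],[0.3,-1,0,0,0,0],[0.3,-1,0,0,0,0],[0.1,-0.8,0,0,0,0],[0,-0.6,0,0,0,0],[0,-0.3,0,0,0,0],[0,0,0,0,0,0]]' >/dev/null
python3 -m crank '[[0.1,0,0.5,0,0,0],[0,0,1,0,0,0],[0,0,1,0,0,0],[0,0,1,0,0,0],[0,0,0.7,0,0,0],[0,0,0.3,0,0,0],[0,0,0.1,0,0,0],[0,0,0,0,0,0],[0,0,0,0,0,0]]'
python3 go.py .562 -.342 .044
```

```text
clock: 14.85
tcp_pos: [0.6004, -0.1499, 0.139]
orientation: [-0.008, -3.139, 0.001]
contact_force: [0.1, -0.2, -1.8]
grip_width: 0.0292
gripper_force: 40.2
clock: 16.95
tcp_pos: [0.5622, -0.3415, 0.0492]
orientation: [0.005, 3.14, -0.001]
contact_force: [0.1, 0.2, -1.1]
grip_width: 0.029
gripper_force: 40.2
t 16.9 tcp [ 0.5622 -0.3415  0.0492] w 0.029 units [ 0.01 -0.02  0.26] turn [-0.001  0.002 -0.004]
```

```bash

python3 -m crank '[[0,0,0.1,0,0,0],[0,0,0.08,0,0,0],[0,0,0.06,0,0,0],[0,0,0.02,0,0,0],[0,0,0,0,0,0],[0,0,0,0,0,0]]'
python3 -m crank '[[0,0,0,0,0,0],[0,0,0,0,0,0],[0,0,0,0,0,0],[0,0,0,0,0,0],[0,0,0,0,0,0],[0,0,-0.4,0,0,0],[0,0,-1,0,0,0],[0,0,-1,0,0,0],[0,0,-1,0,0,0],[0,0,-1,0,0,0],[0,0,-1,0,0,0],[0,0,-0.7,0,0,0]]' 1 50
python3 -m crank '[[0.1,1,0,0,0,0],[0.1,1,0,0,0,0],[0.1,1,0,0,0,0],[0.1,1,0,0,0,0],[0.1,1,0,0,0,0],[0.1,1,0,0,0,0],[0.1,1,0,0,0,0],[0.1,1,0,0,0,0],[0.1,1,0,0,0,0],[0.1,1,0,0,0,0],[0.1,1,0,0,0,0],[0.1,1,0,0,0,0]]' >/dev/null
python3 -m crank '[[0.1,1,0,0,0,0],[0.1,1,0,0,0,0],[0.1,1,0,0,0,0],[0.1,1,0,0,0,0],[0,1,0,0,0,0],[0,0.8,0,0,0,0],[0,0.2,0,0,0,0],[0,0,0,0,0,0],[0,0,0,0,0,0]]'
python3 go.py .5295 .019 .16
python3 - <<'E'
from m import *
f=grab('wrist','w3.png'); P=cloud(f); z=P[...,2]
hsv=cv2.cvtColor(f['image'],cv2.COLOR_RGB2HSV); H,S,V=cv2.split(hsv)
m=(z>.107)&(z<.12)&((H<8)|(H>172))&(S>150)
print(m.sum(),np.round(circ(m,f,.112),4),np.median(P[m],0).round(4))
E
```

```text
clock: 17.55
tcp_pos: [0.5618, -0.3413, 0.0439]
orientation: [0.005, 3.141, 0.0]
contact_force: [-2.0, 1.2, 5.3]
grip_width: 0.0288
gripper_force: 40.7
clock: 18.75
tcp_pos: [0.562, -0.3416, 0.1672]
orientation: [0.005, 3.14, -0.001]
contact_force: [-0.5, 0.2, 0.2]
grip_width: 0.0854
gripper_force: 0.0
clock: 20.85
tcp_pos: [0.5304, 0.0181, 0.165]
orientation: [-0.006, -3.141, 0.001]
contact_force: [0.5, -0.4, 0.4]
grip_width: 0.0856
gripper_force: 0.0
t 20.9 tcp [0.5304 0.0181 0.165 ] w 0.0856 units [0.05 0.04 0.25] turn [-0.001 -0.001 -0.005]
2467 [0.5293 0.0196 0.0166] [0.5286 0.0199 0.1132]
```

```bash

python3 -m crank '[[0.05,0.05,1,0,0,0],[0,0,1,0,0,0],[0,0,1,0,0,0],[0,0,1,0,0,0],[0,0,0.9,0,0,0],[0,0,0.35,0,0,0],[0,0,0,0,0,0]]' 1 50 >/dev/null
python3 -m crank '[[0,0,0,0,0,0],[0,0,0,0,0,0],[0,0,0,0,0,0],[0,0,0,0,0,0],[0,0,0,0,0,0],[0,0,0,0,0,0],[0,0,0,0,0,0],[0,0,0,0,0,0]]' 0 50
python3 -m crank '[[0,0,-0.3,0,0,0],[0,0,-0.7,0,0,0],[0,0,-1,0,0,0],[0,0,-1,0,0,0],[0,0,-0.8,0,0,0],[0,0,-0.2,0,0,0],[0.1,-0.4,0,0,0,0],[0.2,-0.8,0,0,0,0],[0.2,-1,0,0,0,0],[0.2,-1,0,0,0,0],[0.2,-1,0,0,0,0],[0.2,-1,0,0,0,0]]'
python3 -m crank '[[0.2,-1,0,0,0,0],[0.2,-1,0,0,0,0],[0.1,-1,0,0,0,0],[0,-1,0,0,0,0],[0,-1,0,0,0,0],[0,-1,0,0,0,0],[0,-1,0,0,0,0],[0,-1,0,0,0,0],[0,-1,0,0,0,0],[0,-0.6,0,0,0,0],[0,0,0,0,0,0],[0,0,0,0,0,0]]' 
python3 go.py .497 -.346 .044
```

```text
clock: 22.4
tcp_pos: [0.5302, 0.0199, 0.0608]
orientation: [0.005, 3.141, 0.0]
contact_force: [-0.9, -0.2, 6.6]
grip_width: 0.0288
gripper_force: 48.9
clock: 23.6
tcp_pos: [0.5059, -0.0854, 0.139]
orientation: [-0.006, -3.139, 0.0]
contact_force: [0.1, 1.3, -3.0]
grip_width: 0.029
gripper_force: 49.6
clock: 24.8
tcp_pos: [0.4963, -0.2752, 0.1395]
orientation: [-0.005, -3.14, -0.002]
contact_force: [0.4, 0.4, -3.2]
grip_width: 0.0287
gripper_force: 49.6
t 24.8 tcp [ 0.4963 -0.2752  0.1395] w 0.0287 units [-0.05 -3.54  4.77] turn [ 0.001 -0.002 -0.004]
```

```bash

python3 -m crank '[[0,-0.6,0,0,0,0],[0,-1,0,0,0,0],[0,-1,0,0,0,0],[0,-0.7,0,0,0,0],[0,-0.25,0.5,0,0,0],[0,0,1,0,0,0],[0,0,1,0,0,0],[0,0,1,0,0,0],[0,0,0.7,0,0,0],[0,0,0.3,0,0,0],[0,0,0.1,0,0,0],[0,0,0,0,0,0]]' >/dev/null
python3 -m crank '[[0,0,0.06,0,0,0],[0,0,0.06,0,0,0],[0,0,0.02,0,0,0],[0,0,0,0,0,0]]'
python3 go.py .497 -.346 .044
```

```text
clock: 26.4
tcp_pos: [0.4967, -0.347, 0.0455]
orientation: [0.005, 3.141, -0.0]
contact_force: [0.3, 1.9, -3.1]
grip_width: 0.0289
gripper_force: 49.7
t 26.4 tcp [ 0.4967 -0.347   0.0455] w 0.0289 units [-0.02  0.05  0.07] turn [-0.     0.    -0.004]
```

```bash

python3 -m crank '[[0,0,0.05,0,0,0],[0,0,0.04,0,0,0],[0,0,0,0,0,0],[0,0,0,0,0,0]]'
python3 -m crank '[[0,0,0,0,0,0],[0,0,0,0,0,0],[0,0,0,0,0,0],[0,0,0,0,0,0],[0,0,0,0,0,0],[0,0,-0.4,0,0,0],[0,0,-1,0,0,0],[0,0,-1,0,0,0],[0,0,-1,0,0,0],[0,0,-1,0,0,0],[0,0,-1,0,0,0],[0,0,-0.7,0,0,0]]' 1 50 >/dev/null
python3 -m crank '[[-0.2,1,0,0,0,0],[-0.2,1,0,0,0,0],[-0.2,1,0,0,0,0],[-0.2,1,0,0,0,0],[-0.2,1,0,0,0,0],[-0.2,1,0,0,0,0],[-0.2,1,0,0,0,0],[-0.2,1,0,0,0,0],[-0.2,1,0,0,0,0],[-0.2,1,0,0,0,0],[-0.2,1,0,0,0,0],[-0.2,1,0,0,0,0]]' >/dev/null
python3 -m crank '[[-0.2,1,0,0,0,0],[-0.2,1,0,0,0,0],[-0.1,0.9,0,0,0,0],[0,0.4,0,0,0,0],[0,0.1,0,0,0,0],[0,0,0,0,0,0],[0,0,0,0,0,0]]'
cat >> m.py <<'E'
from scipy.optimize import least_squares
def fit(m,f,zz,rad):
    c,_=cv2.findContours(m.astype(np.uint8),0,cv2.CHAIN_APPROX_NONE); c=max(c,key=cv2.contourArea)
    p=onplane(f,c[:,0],zz)[:,:2]
    s=least_squares(lambda q:np.hypot(p[:,0]-q[0],p[:,1]-q[1])-q[2],[*p.mean(0),rad],loss='soft_l1',f_scale=.0005); return s.x.round(4)
def seats(f):
    P=cloud(f); z=P[...,2]; H,S,V=cv2.split(cv2.cvtColor(f['image'],cv2.COLOR_RGB2HSV))
    b=(z<.035)&(z>.01)&(abs(P[...,0]-.56)<.12)&(abs(P[...,1]+.04)<.11)
    for n,m in(('black',V<60),('red',((H<8)|(H>172))&(S>150)),('green',(H>65)&(H<95)&(S>90))):
        m=(m&b).astype(np.uint8)
        if m.sum()>150: print('seat',n,m.sum(),fit(cv2.morphologyEx(m,cv2.MORPH_OPEN,np.ones((3,3))),f,.022,.027))
    m=(z>.036)&(z<.052)&(np.hypot(P[...,0]-.557,P[...,1]+.04)<.045)
    if m.sum()>100: print('compass',fit(m,f,.044,.028))
E
python3 - <<'E'
from m import *
import go; go.delta([.5559,-.0394,.16])
print('wrist'); seats(grab('wrist','w4.png')); print('top'); seats(grab('top','t4.png'))
grab('scene','s4.png')
E
```

```text
clock: 26.8
tcp_pos: [0.4967, -0.3471, 0.0438]
orientation: [0.005, 3.141, -0.0]
contact_force: [-1.8, 0.8, 3.0]
grip_width: 0.0289
gripper_force: 50.2
clock: 29.9
tcp_pos: [0.5554, -0.0405, 0.1655]
orientation: [-0.007, -3.142, 0.001]
contact_force: [-0.6, -0.3, 0.1]
grip_width: 0.0853
gripper_force: 0.0
t 29.9 tcp [ 0.5554 -0.0405  0.1655] w 0.0853 units [-0.03  0.05  0.28] turn [-0.001 -0.    -0.006]
wrist
seat black 4219 [ 0.5182 -0.0945  0.0266]
seat red 3835 [0.5299 0.0212 0.0266]
seat green 2918 [ 0.6246 -0.0458  0.0264]
compass [ 0.557  -0.0393  0.0276]
top
```

View pics/w4.png

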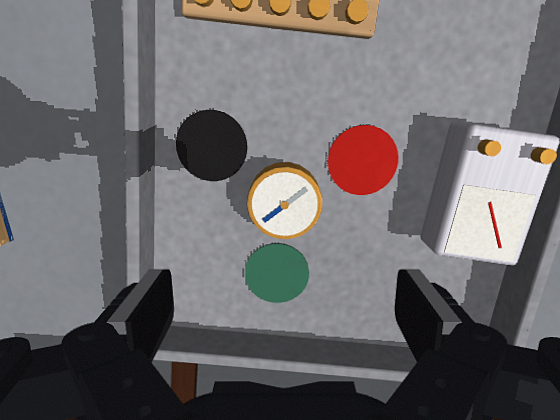

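View pics/s4.png

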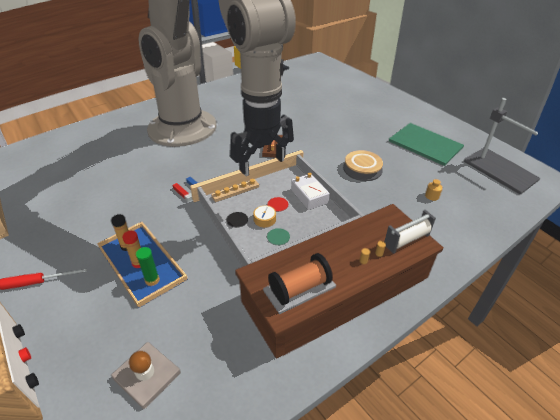

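All three cylinders stand in the tray (around (125,235) to (148,265) in the scene view). In the wrist view the seats are clear and the compass at (285,202) is centred between the fingers. Now to grasp the compass.

```bash

python3 -m crank '[[-0.08,0.05,0.6,0,0,0],[0,0,1,0,0,0],[0,0,1,0,0,0],[0,0,1,0,0,0],[0,0,1,0,0,0],[0,0,1,0,0,0],[0,0,0.8,0,0,0],[0,0,0.4,0,0,0],[0,0,0.2,0,0,0],[0,0,0.15,0,0,0],[0,0,0,0,0,0]]' 1 30
python3 -m crank '[[0,0,0,0,0,0],[0,0,0,0,0,0],[0,0,0,0,0,0],[0,0,0,0,0,0],[0,0,0,0,0,0],[0,0,0,0,0,0],[0,0,0,0,0,0]]' 0 30
python3 go.py .529 .329 .03
```

```text
clock: 31.15
tcp_pos: [0.5574, -0.0382, 0.0226]
orientation: [0.005, 3.141, 0.0]
contact_force: [0.2, -0.2, 0.2]
grip_width: 0.0852
gripper_force: 0.0
clock: 31.85
tcp_pos: [0.5576, -0.0383, 0.0234]
orientation: [0.005, 3.14, 0.0]
contact_force: [-1.4, -1.1, 6.8]
grip_width: 0.0552
gripper_force: 31.1
t 31.9 tcp [ 0.5576 -0.0383  0.0234] w 0.0552 units [ 1.49 18.36 -0.33] turn [ 0.     0.001 -0.004]
```

```bash

python3 -m crank '[[0,0,-0.3,0,0,0],[0,0,-0.7,0,0,0],[0,0,-1,0,0,0],[0,0,-1,0,0,0],[0,0,-0.8,0,0,0],[0,0,-0.4,0,0,0],[0.1,0.4,0,0,0,0],[0.2,0.8,0,0,0,0],[0.2,1,0,0,0,0],[0.2,1,0,0,0,0],[0.2,1,0,0,0,0],[0.2,1,0,0,0,0]]' 
python3 -m crank '[[0.2,1,0,0,0,0],[0.2,1,0,0,0,0],[0,1,0,0,0,0],[0,1,0,0,0,0],[0,1,0,0,0,0],[0,1,0,0,0,0],[0,1,0,0,0,0],[0,1,0,0,0,0],[0,1,0,0,0,0],[0,0.6,0,0,0,0],[0,0,0,0,0,0],[0,0,0,0,0,0]]' 
python3 - <<'E'
from m import *
import go; go.delta([.5275,.329,.034])
f=grab('wrist','w5.png')
P=cloud(f); z=P[...,2]
m=(z>.02)&(z<.04)&(P[...,1]>.25)&(P[...,1]<.42)&(abs(P[...,0]-.52)<.1); print(m.sum(),fit(m,f,.03,.055) if m.sum()>200 else 0)
E
```

```text
clock: 33.05
tcp_pos: [0.5343, 0.0673, 0.1057]
orientation: [-0.004, -3.14, 0.0]
contact_force: [0.6, -0.2, -1.1]
grip_width: 0.055
gripper_force: 32.1
clock: 34.25
tcp_pos: [0.5277, 0.2572, 0.106]
orientation: [-0.005, -3.141, 0.002]
contact_force: [0.3, 0.1, -1.4]
grip_width: 0.0546
gripper_force: 32.1
t 34.2 tcp [0.5277 0.2572 0.106 ] w 0.0546 units [0.02 3.6  3.6 ] turn [-0.001 -0.001 -0.004]
21627 [0.5263 0.3327 0.0534]
```

View pics/w5.png

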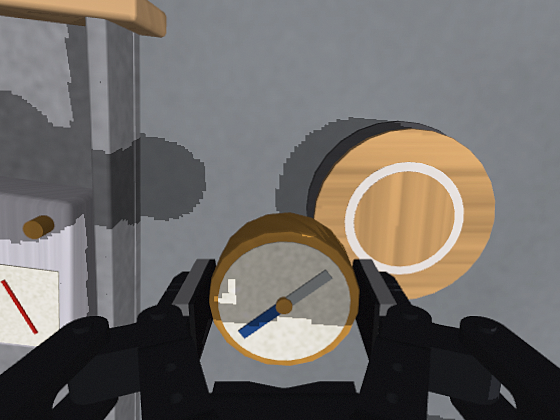

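The compass is held level at (285,303). The stand's ring is centred near (404,217). I'll compute the remaining offset from this one view.

```bash
python3 - <<'E'
from m import *
f=dict(np.load('last_wrist.npz')); P=cloud(f); z=P[...,2]
V=f['image'].min(2)
m=(V>150); m[:150]=0; m[300:]=0; m[:,:335]=0; m[:,480:]=0
c,_=cv2.findContours(m.astype(np.uint8),0,2); c=max(c,key=cv2.contourArea); e=cv2.fitEllipse(c); print(e); print('ring',onplane(f,[e[0]],.03))
d=(z>.11)&(z<.14); d[:,:205]=0; d[:,362:]=0; d[368:]=0; print(d.sum(),np.median(P[d],0)); print('compass',onplane(f,[(285,303)],.126))
E
```

```text
((404.0888366699219, 217.35842895507812), (108.62506103515625, 120.00597381591797), 66.58655548095703)
ring [[0.52663042 0.33198129 0.03      ]]
18525 [0.523191   0.25798742 0.12849059]
compass [[0.52944196 0.25864494 0.126     ]]
```

```bash

python3 -m crank '[[0.1,0.6,0,0,0,0],[0,1,0,0,0,0],[0,1,0,0,0,0],[0,0.8,0,0,0,0],[0,0.27,0.4,0,0,0],[0,0,1,0,0,0],[0,0,1,0,0,0],[0,0,0.6,0,0,0],[0,0,0.3,0,0,0],[0,0,0.1,0,0,0],[0,0,0,0,0,0],[0,0,0,0,0,0]]' 
python3 -m crank '[[0,0,0.06,0,0,0],[0,0,0.06,0,0,0],[0,0,0.05,0,0,0],[0,0,0,0,0,0],[0,0,0,0,0,0]]' 
python3 go.py .5262 .3318 .0334
```

```text
clock: 35.5
tcp_pos: [0.5269, 0.3316, 0.0393]
orientation: [0.005, 3.14, 0.001]
contact_force: [-0.5, -0.1, -1.3]
grip_width: 0.0551
gripper_force: 32.1
clock: 36.0
tcp_pos: [0.5263, 0.3313, 0.0351]
orientation: [-0.005, -3.142, -0.0]
contact_force: [-0.1, -0.4, -2.1]
grip_width: 0.0545
gripper_force: 32.1
t 36.0 tcp [0.5263 0.3313 0.0351] w 0.0545 units [0.01 0.02 0.08] turn [ 0.    -0.    -0.004]
```

```bash

python3 -m crank '[[0,0,0.05,0,0,0],[0,0,0.05,0,0,0],[0,0,0,0,0,0],[0,0,0,0,0,0]]' 
python3 -m crank '[[0,0,0,0,0,0],[0,0,0,0,0,0],[0,0,0,0,0,0],[0,0,0,0,0,0],[0,0,0,0,0,0],[0,0,-0.4,0,0,0],[0,0,-1,0,0,0],[0,0,-1,0,0,0],[0,0,-1,0,0,0],[0,0,-1,0,0,0],[0,0,-1,0,0,0],[0,0,-1,0,0,0]]' 1 50
python3 - <<'E'
from m import *
f=grab('wrist','w6.png'); P=cloud(f); z=P[...,2]
near=np.hypot(P[...,0]-.527,P[...,1]-.331)
m=(z>.047)&(z<.065)&(near<.05); print('compass',fit(m,f,.054,.028))
m=(z>.022)&(near<.075); print('stand',fit(m,f,.03,.055))
E
```

```text
clock: 36.4
tcp_pos: [0.5263, 0.3314, 0.0334]
orientation: [0.005, 3.142, 0.0]
contact_force: [-2.2, -1.4, 3.3]
grip_width: 0.0549
gripper_force: 32.6
clock: 37.6
tcp_pos: [0.5263, 0.3313, 0.1626]
orientation: [0.005, 3.141, 0.001]
contact_force: [0.3, -0.1, 0.7]
grip_width: 0.0856
gripper_force: 0.0
compass [0.5259 0.3322 0.0276]
stand [-0.7554  0.3327  1.4556]
```

View pics/w6.png

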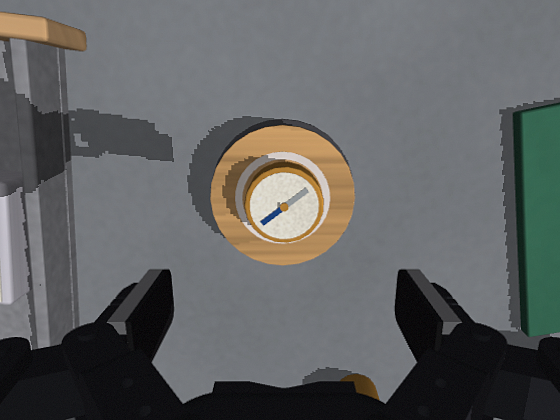

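The compass sits inside the white ring, at (285,205), within 1 mm of its centre. Now returning red.

```bash

python3 -m crank '[[0.1,-0.5,0,0,0,0],[0.1,-1,0,0,0,0],[0.1,-1,0,0,0,0],[0.1,-1,0,0,0,0],[0.1,-1,0,0,0,0],[0.1,-1,0,0,0,0],[0.1,-1,0,0,0,0],[0.1,-1,0,0,0,0],[0.1,-1,0,0,0,0],[0.1,-1,0,0,0,0],[0.1,-1,0,0,0,0],[0.1,-1,0,0,0,0]]' >/dev/null
python3 -m crank '[[0.1,-1,0,0,0,0],[0.1,-1,0,0,0,0],[0.1,-1,0,0,0,0],[0,-1,0,0,0,0],[0,-1,0,0,0,0],[0,-1,0,0,0,0],[0,-1,0,0,0,0],[0,-1,0,0,0,0],[0,-1,0,0,0,0],[0,-1,0,0,0,0],[0,-1,0,0,0,0],[0,-1,0,0,0,0]]' >/dev/null
python3 -m crank '[[0,-1,0,0,0,0],[0,-1,0,0,0,0],[0,-1,0,0,0,0],[0,-1,0,0,0,0],[0,-1,0,0,0,0],[0,-1,0,0,0,0],[0,-1,0,0,0,0],[0,-1,0,0,0,0],[0,-1,0,0,0,0],[0,-1,0,0,0,0],[0,-0.4,0,0,0,0],[0,0,0,0,0,0]]' 
python3 - <<'E'
from m import *
import go; go.delta([.4967,-.3471,.044])
f=grab('wrist','w7.png'); P=cloud(f); z=P[...,2]
for n,x,y in(('red',.497,-.347),('green',.562,-.341),('black',.432,-.351)):
    m=(z>.088)&(z<.105)&(np.hypot(P[...,0]-x,P[...,1]-y)<.03)
    if m.sum()>100: print(n,fit(m,f,.095,.016))
E
```

```text
clock: 41.25
tcp_pos: [0.4931, -0.3481, 0.161]
orientation: [-0.009, -3.141, 0.001]
contact_force: [0.2, 0.4, 0.1]
grip_width: 0.0858
gripper_force: 0.0
t 41.2 tcp [ 0.4931 -0.3481  0.161 ] w 0.0858 units [-0.18  0.05  5.85] turn [-0.001 -0.    -0.007]
red [ 0.4957 -0.3468  0.0161]
green [ 0.5601 -0.3411  0.0167]
black [ 0.4305 -0.3503  0.0155]
```

```bash

python3 -m crank '[[-0.18,0.05,0.5,0,0,0],[0,0,1,0,0,0],[0,0,1,0,0,0],[0,0,1,0,0,0],[0,0,1,0,0,0],[0,0,0.8,0,0,0],[0,0,0.4,0,0,0],[0,0,0.1,0,0,0],[0,0,0,0,0,0]]' 1 50
python3 -m crank '[[0,0,0,0,0,0],[0,0,0,0,0,0],[0,0,0,0,0,0],[0,0,0,0,0,0],[0,0,0,0,0,0],[0,0,0,0,0,0],[0,0,0,0,0,0],[0,0,0,0,0,0]]' 0 50
python3 go.py .5309 .0205 .061
```

```text
clock: 42.2
tcp_pos: [0.498, -0.3455, 0.0452]
orientation: [0.005, 3.141, -0.0]
contact_force: [-0.4, 0.6, -0.2]
grip_width: 0.085
gripper_force: 0.0
clock: 43.0
tcp_pos: [0.4981, -0.3459, 0.0456]
orientation: [0.005, 3.141, -0.001]
contact_force: [-0.0, 0.8, 6.1]
grip_width: 0.0289
gripper_force: 52.5
t 43.0 tcp [ 0.4981 -0.3459  0.0456] w 0.0289 units [-1.58 18.32 -0.77] turn [-0.     0.001 -0.004]
```

```bash

python3 -m crank '[[0,0,-0.3,0,0,0],[0,0,-0.7,0,0,0],[0,0,-1,0,0,0],[0,0,-1,0,0,0],[0,0,-0.9,0,0,0],[0,0,-0.5,0,0,0],[0,0.4,0,0,0,0],[0,0.8,0,0,0,0],[0,1,0,0,0,0],[0,1,0,0,0,0],[0,1,0,0,0,0],[-0.1,1,0,0,0,0]]'  >/dev/null
python3 -m crank '[[-0.1,1,0,0,0,0],[-0.2,1,0,0,0,0],[-0.2,1,0,0,0,0],[-0.2,1,0,0,0,0],[-0.2,1,0,0,0,0],[-0.2,1,0,0,0,0],[-0.2,1,0,0,0,0],[-0.2,1,0,0,0,0],[-0.1,1,0,0,0,0],[0,1,0,0,0,0],[0,1,0,0,0,0],[0,1,0,0,0,0]]' >/dev/null
python3 -m crank '[[0,0.7,0,0,0,0],[0,0.3,0,0,0,0],[0,0,0,0,0,0],[0,0,0,0,0,0]]' 
python3 go.py .5323 .0205 .0626
```

```text
clock: 45.8
tcp_pos: [0.5327, 0.0175, 0.1329]
orientation: [-0.006, -3.141, 0.001]
contact_force: [-0.3, -0.1, -3.8]
grip_width: 0.0289
gripper_force: 53.6
t 45.8 tcp [0.5327 0.0175 0.1329] w 0.0289 units [0.02 0.15 3.52] turn [-0.001 -0.001 -0.005]
```

```bash

python3 -m crank '[[0,0.13,0.5,0,0,0],[0,0,1,0,0,0],[0,0,1,0,0,0],[0,0,0.5,0,0,0],[0,0,0.25,0,0,0],[0,0,0.1,0,0,0],[0,0,0,0,0,0],[0,0,0,0,0,0]]' 
python3 go.py .5323 .0205 .0626
```

```text
clock: 46.6
tcp_pos: [0.5335, 0.0209, 0.0667]
orientation: [0.005, 3.14, 0.0]
contact_force: [0.1, 0.2, -2.9]
grip_width: 0.0289
gripper_force: 53.5
t 46.6 tcp [0.5335 0.0209 0.0667] w 0.0289 units [ 0.06 -0.02  0.21] turn [ 0.     0.002 -0.004]
```

```bash

python3 -m crank '[[0.05,0,0.06,0,0,0],[0,0,0.06,0,0,0],[0,0,0.05,0,0,0],[0,0,0.04,0,0,0],[0,0,0,0,0,0],[0,0,0,0,0,0]]' 
python3 go.py .5323 .0205 .0626
```

```text
clock: 47.2
tcp_pos: [0.5321, 0.021, 0.0626]
orientation: [0.005, 3.141, 0.001]
contact_force: [-2.8, 0.1, 5.1]
grip_width: 0.0291
gripper_force: 54.3
t 47.2 tcp [0.5321 0.021  0.0626] w 0.0291 units [-0.01 -0.02  0.  ] turn [ 0.001  0.    -0.004]
```

```bash

python3 -m crank '[[0,0,0,0,0,0],[0,0,0,0,0,0],[0,0,0,0,0,0],[0,0,0,0,0,0],[0,0,0,0,0,0],[0,0,-0.4,0,0,0],[0,0,-1,0,0,0],[0,0,-1,0,0,0],[0,0,-1,0,0,0],[0,0,-1,0,0,0],[0,0,-0.8,0,0,0],[0,0,0,0,0,0]]' 1 50
cat > chk.py <<'E'
from m import *
import sys
f=grab('wrist',sys.argv[1]); P=cloud(f); z=P[...,2]
for n,x,y in(('red',.530,.0212),('green',.6246,-.0458),('black',.5182,-.0945)):
    m=(z>.105)&(z<.122)&(np.hypot(P[...,0]-x,P[...,1]-y)<.035)
    if m.sum()>300: print(n,'cap',fit(m,f,.112,.016),'seat',x,y)
seats(f)
E
python3 chk.py w8.png; python3 go.py .5618 -.3413 .0445
```

```text
clock: 48.4
tcp_pos: [0.5336, 0.021, 0.1685]
orientation: [0.005, 3.137, 0.002]
contact_force: [0.4, 0.0, 0.4]
grip_width: 0.0857
gripper_force: 0.0
red cap [0.53   0.0274 0.016 ] seat 0.53 0.0212
seat black 4188 [ 0.518  -0.0945  0.0268]
seat red 1873 [0.5292 0.0207 0.0256]
seat green 2739 [ 0.6246 -0.0459  0.0265]
t 48.5 tcp [0.5327 0.0211 0.1671] w 0.0853 units [ -1.49 -18.12   6.12] turn [ 0.001  0.003 -0.004]
```

View pics/w8.png

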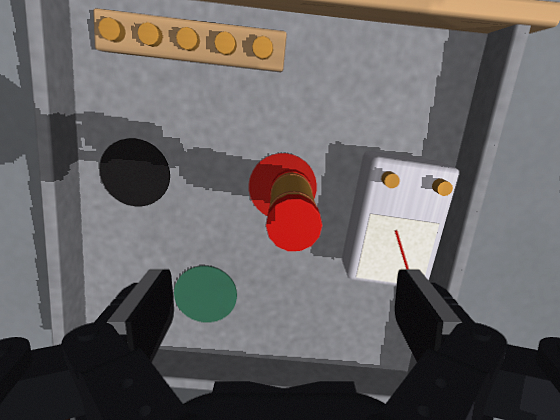

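The red cap is at (294,222), while the seat centre is near column 283. So the red resistor looks about 6 mm off to +y, and I want to find out whether it has shifted or is tilted.

```bash
python3 chk.py w9.png; python3 - <<'E'
from m import *
for n in('top','scene'):
    f=grab(n,n+'9.png'); P=cloud(f); z=P[...,2]
    m=(z>.105)&(z<.122)&(np.hypot(P[...,0]-.53,P[...,1]-.022)<.03)
    if m.sum()>30: print(n,m.sum(),fit(m,f,.112,.016), 'med z',np.median(z[m]))
    for a,b in((.04,.06),(.06,.08),(.08,.1)):
        q=(z>a)&(z<b)&(np.hypot(P[...,0]-.53,P[...,1]-.022)<.03); print(a,q.sum(),P[q].mean(0).round(4))
f=dict(np.load('last_wrist.npz'));P=cloud(f); z=P[...,2]
for a,b in((.028,.034),(.04,.06),(.06,.08),(.08,.1)):
    q=(z>a)&(z<b)&(np.hypot(P[...,0]-.53,P[...,1]-.022)<.03); print('w',a,q.sum(),P[q].mean(0).round(4), P[q].min(0).round(4),P[q].max(0).round(4))
im=f['image'][140:260,220:380,::-1]; cv2.imwrite('pics/c9.png',cv2.resize(im,None,fx=4,fy=4,interpolation=cv2.INTER_CUBIC))
E
```

```text
red cap [0.53   0.0274 0.016 ] seat 0.53 0.0212
seat black 4229 [ 0.518  -0.0945  0.0268]
seat red 1879 [0.529  0.0206 0.0255]
seat green 2764 [ 0.6245 -0.046   0.0265]
0.04 0 [nan nan nan]
0.06 0 [nan nan nan]
0.08 0 [nan nan nan]
scene 106 [0.5344 0.0213 0.0168] med z 0.11183560191827707
0.04 75 [0.5389 0.0172 0.0499]
0.06 73 [0.539  0.0168 0.0701]
0.08 80 [0.5397 0.0174 0.0895]
w 0.028 104 [0.5184 0.0262 0.032 ] [0.5149 0.0117 0.0284] [0.5306 0.0423 0.0339]
w 0.04 252 [0.5186 0.0265 0.0492] [0.5149 0.012  0.04  ] [0.5308 0.0423 0.0599]
w 0.06 260 [0.5182 0.0263 0.0703] [0.5155 0.0129 0.06  ] [0.527  0.0416 0.0799]
w 0.08 308 [0.5179 0.0266 0.09  ] [0.515  0.0133 0.08  ] [0.526  0.0415 0.0999]<stdin>:7: RuntimeWarning: Mean of empty slice.
  ret = um.true_divide(
```

View pics/c9.png

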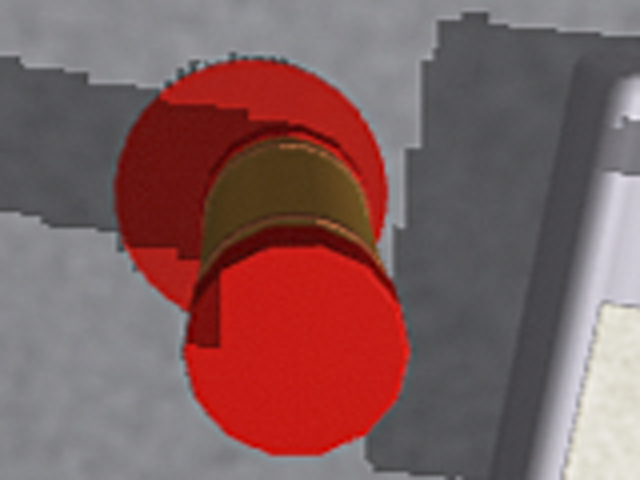

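The red resistor is upright but 6 mm off towards +y. I'll re-centre it by closing on it gently at the seat centre, then open in stages.

```bash

python3 -m crank '[[0,-0.05,0.5,0,0,0],[0,0,1,0,0,0],[0,0,1,0,0,0],[0,0,1,0,0,0],[0,0,1,0,0,0],[0,0,0.4,0,0,0],[0,0,0.25,0,0,0],[0,0,0,0,0,0]]' 1 20
python3 -m crank '[[0,0,0,0,0,0],[0,0,0,0,0,0],[0,0,0,0,0,0],[0,0,0,0,0,0],[0,0,0,0,0,0],[0,0,0,0,0,0],[0,0,0,0,0,0],[0,0,0,0,0,0]]' 0.3 20
python3 chk.py w10.png
python3 -m crank '[[0,0,0,0,0,0],[0,0,0,0,0,0],[0,0,0,0,0,0],[0,0,0,0,0,0]]' 0.55 20
python3 chk.py w11.png
```

```text
clock: 49.4
tcp_pos: [0.5316, 0.0198, 0.0623]
orientation: [-0.005, -3.14, 0.0]
contact_force: [-0.1, 0.0, 0.8]
grip_width: 0.0853
gripper_force: 0.0
clock: 50.2
tcp_pos: [0.5319, 0.02, 0.063]
orientation: [-0.005, -3.141, -0.0]
contact_force: [-1.3, 1.5, 0.5]
grip_width: 0.0295
gripper_force: 36.0
red cap [0.5562 0.021  0.0401] seat 0.53 0.0212
seat black 8642 [ 0.5182 -0.0946  0.027 ]
seat red 3893 [0.5275 0.021  0.0244]
seat green 261 [ 0.6412 -0.057   0.0063]
clock: 50.65
tcp_pos: [0.532, 0.0198, 0.0629]
orientation: [0.005, 3.141, -0.0]
contact_force: [0.7, 0.2, -0.3]
grip_width: 0.0471
gripper_force: 0.0
red cap [0.5284 0.0201 0.0166] seat 0.53 0.0212
seat black 8636 [ 0.5182 -0.0947  0.027 ]
seat red 4117 [0.5295 0.021  0.026 ]
seat green 394 [ 0.6353 -0.0638  0.0074]
```

```bash

python3 -m crank '[[0,0,0,0,0,0],[0,0,0,0,0,0],[0,0,0,0,0,0],[0,0,0,0,0,0],[0,0,0,0,0,0]]' 1 20
python3 chk.py w12.png | head -1
python3 -m crank '[[0,0,-0.3,0,0,0],[0,0,-1,0,0,0],[0,0,-1,0,0,0],[0,0,-1,0,0,0],[0,0,-1,0,0,0],[0,0,-0.8,0,0,0],[0,0,0,0,0,0]]' 1 50
python3 chk.py w13.png | head -1;  python3 go.py .5618 -.3413 .0445
```

```text
clock: 51.2
tcp_pos: [0.5319, 0.0199, 0.0629]
orientation: [0.005, 3.142, 0.0]
contact_force: [-0.7, 0.3, 0.3]
grip_width: 0.0852
gripper_force: 0.0
red cap [0.5283 0.02   0.0166] seat 0.53 0.0212
clock: 51.95
tcp_pos: [0.5335, 0.02, 0.1674]
orientation: [0.005, 3.137, 0.002]
contact_force: [0.1, -0.6, 0.1]
grip_width: 0.085
gripper_force: 0.0
red cap [0.5295 0.0199 0.016 ] seat 0.53 0.0212
t 52.0 tcp [0.5327 0.02   0.166 ] w 0.0851 units [ -1.5  -18.06   6.06] turn [ 0.001  0.003 -0.004]
```

Red is now centred to about 1 mm. Next is green.

```bash

python3 -m crank '[[-0.1,-0.5,0,0,0,0],[-0.1,-1,0,0,0,0],[-0.1,-1,0,0,0,0],[-0.1,-1,0,0,0,0],[-0.1,-1,0,0,0,0],[-0.1,-1,0,0,0,0],[-0.1,-1,0,0,0,0],[-0.1,-1,0,0,0,0],[-0.1,-1,0,0,0,0],[-0.1,-1,0,0,0,0],[-0.1,-1,0,0,0,0],[-0.1,-1,0,0,0,0]]' >/dev/null
python3 -m crank '[[-0.1,-1,0,0,0,0],[-0.1,-1,0,0,0,0],[-0.1,-1,0,0,0,0],[0,-1,0,0,0,0],[0,-1,0,0,0,0],[0,-1,0,0,0,0],[0,-0.5,0,0,0,0],[0,0,0,0,0,0],[0,0,0,0,0,0]]'
python3 go.py .5618 -.3413 .0445
```

```text
clock: 54.1
tcp_pos: [0.5605, -0.3395, 0.1641]
orientation: [-0.005, -3.141, -0.002]
contact_force: [1.5, 0.2, -0.4]
grip_width: 0.0855
gripper_force: 0.0
t 54.1 tcp [ 0.5605 -0.3395  0.1641] w 0.0855 units [-0.07 -0.1   5.98] turn [ 0.001 -0.001 -0.004]
```

```bash

python3 -m crank '[[-0.07,-0.1,0.5,0,0,0],[0,0,1,0,0,0],[0,0,1,0,0,0],[0,0,1,0,0,0],[0,0,1,0,0,0],[0,0,0.8,0,0,0],[0,0,0.5,0,0,0],[0,0,0.15,0,0,0],[0,0,0,0,0,0]]' 1 40
python3 -m crank '[[0,0,0,0,0,0],[0,0,0,0,0,0],[0,0,0,0,0,0],[0,0,0,0,0,0],[0,0,0,0,0,0],[0,0,0,0,0,0],[0,0,0,0,0,0],[0,0,0,0,0,0]]' 0 40
python3 go.py .6257 -.046 .061
```

```text
clock: 55.0
tcp_pos: [0.5623, -0.3421, 0.0458]
orientation: [-0.005, -3.141, -0.0]
contact_force: [0.1, 0.3, 1.2]
grip_width: 0.0855
gripper_force: 0.0
clock: 55.8
tcp_pos: [0.5625, -0.3422, 0.0464]
orientation: [0.005, 3.141, -0.0]
contact_force: [-1.6, 1.2, 5.5]
grip_width: 0.0291
gripper_force: 39.2
t 55.8 tcp [ 0.5625 -0.3422  0.0464] w 0.0291 units [-3.12 14.82 -0.73] turn [-0.     0.001 -0.004]
```

```bash

python3 -m crank '[[0,0,-0.3,0,0,0],[0,0,-0.7,0,0,0],[0,0,-1,0,0,0],[0,0,-1,0,0,0],[0,0,-0.9,0,0,0],[0,0,-0.6,0,0,0],[-0.1,0.4,0,0,0,0],[-0.2,0.8,0,0,0,0],[-0.3,1,0,0,0,0],[-0.3,1,0,0,0,0],[-0.3,1,0,0,0,0],[-0.3,1,0,0,0,0]]'  >/dev/null
python3 -m crank '[[-0.3,1,0,0,0,0],[-0.3,1,0,0,0,0],[-0.3,1,0,0,0,0],[-0.3,1,0,0,0,0],[-0.3,1,0,0,0,0],[-0.2,1,0,0,0,0],[0,1,0,0,0,0],[0,1,0,0,0,0],[0,0.8,0,0,0,0],[0,0.6,0,0,0,0],[0,0.2,0,0,0,0],[0,0,0,0,0,0]]' 
python3 go.py .6264 -.046 .0634
```

```text
clock: 58.2
tcp_pos: [0.627, -0.0458, 0.1357]
orientation: [-0.004, -3.141, 0.0]
contact_force: [-0.0, -0.7, -1.7]
grip_width: 0.0294
gripper_force: 39.6
t 58.2 tcp [ 0.627  -0.0458  0.1357] w 0.0294 units [ 0.03 -0.01  3.61] turn [-0.    -0.    -0.003]
```

```bash

python3 -m crank '[[0,0,0.5,0,0,0],[0,0,1,0,0,0],[0,0,1,0,0,0],[0,0,0.5,0,0,0],[0,0,0.25,0,0,0],[0,0,0.15,0,0,0],[0,0,0.05,0,0,0],[0,0,0,0,0,0],[0,0,0,0,0,0]]' 
python3 go.py .6264 -.046 .0634
```

```text
clock: 59.1
tcp_pos: [0.6276, -0.0464, 0.0675]
orientation: [0.005, 3.14, 0.0]
contact_force: [-0.4, -0.4, -1.3]
grip_width: 0.0289
gripper_force: 39.6
t 59.1 tcp [ 0.6276 -0.0464  0.0675] w 0.0289 units [0.06 0.02 0.21] turn [ 0.     0.001 -0.004]
```

```bash

python3 -m crank '[[0.05,0,0.06,0,0,0],[0,0,0.06,0,0,0],[0,0,0.05,0,0,0],[0,0,0.03,0,0,0],[0,0,0,0,0,0],[0,0,0,0,0,0]]' 
python3 -m crank '[[0,0,0,0,0,0],[0,0,0,0,0,0],[0,0,0,0,0,0],[0,0,0,0,0,0],[0,0,0,0,0,0]]' 0.55 40
python3 chk.py w14.png | grep cap
python3 -m crank '[[0,0,0,0,0,0],[0,0,0,0,0,0],[0,0,0,0,0,0],[0,0,0,0,0,0],[0,0,-0.3,0,0,0],[0,0,-1,0,0,0],[0,0,-1,0,0,0],[0,0,-1,0,0,0],[0,0,-1,0,0,0],[0,0,-0.9,0,0,0],[0,0,0,0,0,0]]' 1 50 >/dev/null
python3 chk.py w15.png;  python3 go.py .4318 -.3509 .0445
```

```text
clock: 59.7
tcp_pos: [0.6263, -0.0463, 0.0634]
orientation: [0.005, 3.141, 0.001]
contact_force: [-1.5, 0.0, 6.1]
grip_width: 0.0292
gripper_force: 40.1
clock: 60.2
tcp_pos: [0.6261, -0.0464, 0.0628]
orientation: [-0.005, -3.142, 0.0]
contact_force: [0.4, -0.9, -1.1]
grip_width: 0.0469
gripper_force: 0.0
red cap [0.5398 0.0107 0.0072] seat 0.53 0.0212
green cap [ 0.6233 -0.0451  0.0161] seat 0.6246 -0.0458
red cap [0.5306 0.0195 0.0161] seat 0.53 0.0212
green cap [ 0.6247 -0.0451  0.0158] seat 0.6246 -0.0458
seat black 4986 [ 0.5179 -0.0944  0.0265]
seat red 2155 [0.5298 0.0209 0.0258]
seat green 1574 [ 0.6241 -0.0457  0.0255]
t 61.4 tcp [ 0.627  -0.0465  0.1684] w 0.0853 units [  9.73 -15.25   6.16] turn [ 0.     0.004 -0.004]
```

Green is well centred. Now black: x +9.7, y -15.25.

```bash

python3 -m crank '[[0.3,-0.5,0,0,0,0],[0.6,-1,0,0,0,0],[0.6,-1,0,0,0,0],[0.6,-1,0,0,0,0],[0.6,-1,0,0,0,0],[0.6,-1,0,0,0,0],[0.6,-1,0,0,0,0],[0.6,-1,0,0,0,0],[0.6,-1,0,0,0,0],[0.6,-1,0,0,0,0],[0.6,-1,0,0,0,0],[0.7,-1,0,0,0,0]]' >/dev/null
python3 -m crank '[[0.7,-1,0,0,0,0],[0.7,-1,0,0,0,0],[0.7,-1,0,0,0,0],[0.5,-0.5,0,0,0,0],[0,-0.2,0,0,0,0],[0,0,0,0,0,0],[0,0,0,0,0,0]]'
python3 go.py .4318 -.3509 .0445
```

```text
clock: 63.3
tcp_pos: [0.434, -0.3486, 0.1666]
orientation: [-0.002, -3.142, -0.001]
contact_force: [-0.2, -0.1, 0.2]
grip_width: 0.0853
gripper_force: 0.0
t 63.3 tcp [ 0.434  -0.3486  0.1666] w 0.0853 units [ 0.11 -0.12  6.1 ] turn [ 0.001 -0.    -0.002]
```

```bash

python3 -m crank '[[0.1,-0.1,0.5,0,0,0],[0,0,1,0,0,0],[0,0,1,0,0,0],[0,0,1,0,0,0],[0,0,1,0,0,0],[0,0,0.9,0,0,0],[0,0,0.5,0,0,0],[0,0,0.15,0,0,0],[0,0,0,0,0,0]]' 1 50
python3 -m crank '[[0,0,0,0,0,0],[0,0,0,0,0,0],[0,0,0,0,0,0],[0,0,0,0,0,0],[0,0,0,0,0,0],[0,0,0,0,0,0],[0,0,0,0,0,0],[0,0,0,0,0,0]]' 0 50
python3 go.py .5203 -.095 .061
```

```text
clock: 64.2
tcp_pos: [0.4312, -0.3516, 0.0456]
orientation: [-0.004, -3.141, -0.0]
contact_force: [0.5, -0.9, -0.3]
grip_width: 0.0852
gripper_force: 0.0
clock: 65.0
tcp_pos: [0.4314, -0.3517, 0.0462]
orientation: [0.005, 3.141, 0.0]
contact_force: [-1.4, 0.8, 5.6]
grip_width: 0.0287
gripper_force: 77.1
t 65.0 tcp [ 0.4314 -0.3517  0.0462] w 0.0287 units [-4.41 12.85 -0.73] turn [ 0.     0.001 -0.004]
```

```bash

python3 -m crank '[[0,0,-0.3,0,0,0],[0,0,-0.7,0,0,0],[0,0,-1,0,0,0],[0,0,-1,0,0,0],[0,0,-0.9,0,0,0],[0,0,-0.6,0,0,0],[-0.1,0.4,0,0,0,0],[-0.3,0.8,0,0,0,0],[-0.4,1,0,0,0,0],[-0.4,1,0,0,0,0],[-0.4,1,0,0,0,0],[-0.4,1,0,0,0,0]]' 0 50
python3 -m crank '[[-0.4,1,0,0,0,0],[-0.4,1,0,0,0,0],[-0.4,1,0,0,0,0],[-0.4,1,0,0,0,0],[-0.4,1,0,0,0,0],[-0.3,1,0,0,0,0],[-0.1,0.9,0,0,0,0],[0,0.5,0,0,0,0],[0,0.2,0,0,0,0],[0,0,0,0,0,0],[0,0,0,0,0,0]]' 
python3 go.py .52 -.095 .0632
```

```text
clock: 66.2
tcp_pos: [0.4711, -0.246, 0.135]
orientation: [-0.004, -3.14, -0.001]
contact_force: [-0.2, -0.2, -3.7]
grip_width: 0.029
gripper_force: 77.8
clock: 67.3
tcp_pos: [0.5196, -0.097, 0.1358]
orientation: [-0.007, -3.141, 0.001]
contact_force: [0.6, -0.2, -3.2]
grip_width: 0.0289
gripper_force: 77.8
t 67.3 tcp [ 0.5196 -0.097   0.1358] w 0.0289 units [-0.02  0.1   3.63] turn [-0.001 -0.    -0.006]
```

```bash

python3 -m crank '[[0,0,0.5,0,0,0],[0,0,1,0,0,0],[0,0,1,0,0,0],[0,0,0.5,0,0,0],[0,0,0.25,0,0,0],[0,0,0.15,0,0,0],[0,0,0.05,0,0,0],[0,0,0,0,0,0],[0,0,0,0,0,0]]' 
python3 go.py .52 -.095 .0632
```

```text
clock: 68.2
tcp_pos: [0.5204, -0.0961, 0.0674]
orientation: [0.005, 3.141, 0.0]
contact_force: [-0.3, -0.6, -3.2]
grip_width: 0.0288
gripper_force: 77.8
t 68.2 tcp [ 0.5204 -0.0961  0.0674] w 0.0288 units [0.02 0.05 0.21] turn [ 0.     0.001 -0.004]
```

```bash

python3 -m crank '[[0,0.05,0.06,0,0,0],[0,0,0.06,0,0,0],[0,0,0.05,0,0,0],[0,0,0.03,0,0,0],[0,0,0,0,0,0],[0,0,0,0,0,0]]' 
python3 -m crank '[[0,0,0,0,0,0],[0,0,0,0,0,0],[0,0,0,0,0,0],[0,0,0,0,0,0],[0,0,0,0,0,0]]' 0.55 40
python3 -m crank '[[0,0,0,0,0,0],[0,0,0,0,0,0],[0,0,0,0,0,0],[0,0,0,0,0,0],[0,0,-0.3,0,0,0],[0,0,-1,0,0,0],[0,0,-1,0,0,0],[0,0,-1,0,0,0],[0,0,-1,0,0,0],[0,0,-0.9,0,0,0],[0,0,0,0,0,0]]' 1 50 >/dev/null
python3 chk.py w16.png;  python3 go.py .5 -.25 .2
```

```text
clock: 68.8
tcp_pos: [0.52, -0.0949, 0.0632]
orientation: [0.005, 3.141, 0.001]
contact_force: [-2.3, 1.8, 5.3]
grip_width: 0.0289
gripper_force: 77.8
clock: 69.3
tcp_pos: [0.52, -0.0951, 0.0629]
orientation: [0.005, 3.142, -0.0]
contact_force: [0.4, 1.1, 0.6]
grip_width: 0.0468
gripper_force: 0.0
red cap [0.5294 0.0185 0.0171] seat 0.53 0.0212
green cap [ 0.6202 -0.045   0.0152] seat 0.6246 -0.0458
black cap [ 0.5184 -0.0933  0.016 ] seat 0.5182 -0.0945
seat black 1827 [ 0.5177 -0.0945  0.0257]
seat red 1869 [0.5295 0.021  0.0259]
seat green 1255 [ 0.6239 -0.046   0.0253]
t 70.5 tcp [ 0.5208 -0.0951  0.1681] w 0.0854 units [ 1.01 -7.75 -1.6 ] turn [ 0.     0.004 -0.004]
```

```bash

python3 -m crank '[[0,0,-1,0,0,0],[0,0,-1,0,0,0],[0,0,-1,0,0,0],[0,-1,0,0,0,0],[0,-1,0,0,0,0],[0,-1,0,0,0,0],[0,-1,0,0,0,0],[0,-1,0,0,0,0],[0,-1,0,0,0,0],[0,-1,0,0,0,0],[0,-1,0,0,0,0],[0,-1,0,0,0,0]]' >/dev/null
python3 -m crank '[[0,-1,0,0,0,0],[0,-1,0,0,0,0],[0,-1,0,0,0,0],[0,-1,0,0,0,0],[0,-0.5,0,0,0,0],[0,0,0,0,0,0],[0,0,0,0,0,0],[0,0,0,0,0,0]]'
python3 - <<'E'
from m import *
f=grab('top','t17.png');g=grab('scene','s17.png')
a=f['image'][130:290,100:350];b=g['image'][130:290,180:430]
cv2.imwrite('pics/fin.png',cv2.resize(np.vstack([a,b])[:,:,::-1],None,fx=2,fy=1.85))
seats(f)
P=cloud(f); z=P[...,2]
for n,x,y in(('red',.532,.019),('green',.627,-.046),('black',.5216,-.095)):
    m=(z>.105)&(z<.122)&(np.hypot(P[...,0]-x,P[...,1]-y)<.035); print(n,m.sum(),fit(m,f,.112,.016))
E
```

```text
clock: 72.45
tcp_pos: [0.5195, -0.3636, 0.2266]
orientation: [-0.003, -3.141, -0.002]
contact_force: [-0.2, -0.2, -0.6]
grip_width: 0.0854
gripper_force: 0.0
seat black 206 [ 0.5193 -0.0967  0.0239]
seat red 194 [0.53   0.0182 0.0233]
seat green 163 [ 0.6251 -0.0477  0.0232]
red 174 [0.5323 0.0175 0.0149]
green 168 [ 0.6269 -0.0475  0.0149]
black 173 [ 0.5213 -0.0956  0.0149]
```

View pics/fin.png

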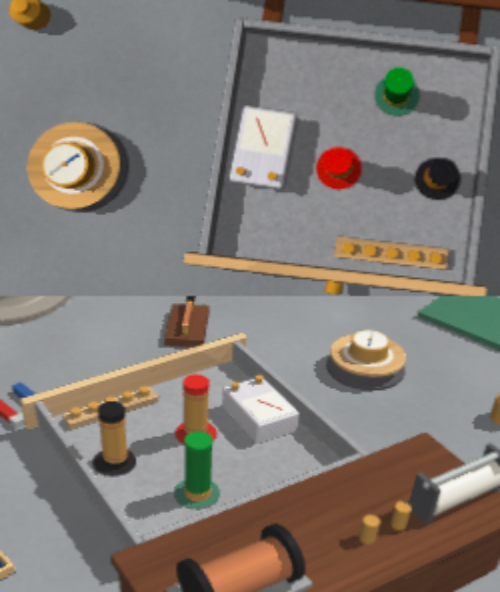

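The final picture shows all three cylinders upright on their own discs, the compass flat on the stand, the ammeter where it was, and the gripper clear of everything.

```bash
python3 -c "
from bench import r
print(r.hand_in())"
```

```text
the job is handed in; nothing more can be done
None
```

Job handed in at about 72 s: the compass lies flat in the middle of the stand, the three cylinders stand within about 2 mm of the middle of their own felt discs, the ammeter looks unmoved, and the gripper is open and clear; the red resistor ended up 6 mm off centre when first set down and I re-centred it.

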